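Heat-spreader plates into the thickness-sorting rack

TASK

Put both aluminium heat-spreader plates away in the sorting rack, one to a slot, each pushed fully down onto the slot's floor and left standing upright there. The three narrowing slots differ in width and stand in an unknown order, so find by feel which one lets each plate through, and never force a plate that stops early (no plate may press on the rack with more than 40 N). Leave the jar, the meter and the screwdriver where they are.

Things in the scene. Friction and masses are not known exactly. Their poses are not given: they have to be found in the camera images.
- thick_plate: Thicker of two aluminium plates, upright on its lower edge. Blade 50 mm (its x) x 18 mm thick (its y) x 52 mm high (z up), edges rounded 1.5 mm; centred on top a pull tab 30 mm (x) x 12 mm (y), 52 to 79 mm above the foot. 110 to 200 g. Origin: centre of underside. Reaches the floor only in the widest slot.
- thin_plate: Thinner plate, 14 mm thick (its y), otherwise alike: blade 50 mm (its x) x 52 mm high, same 30 x 12 mm pull tab 52 to 79 mm above the foot. 90 to 160 g. Origin: centre of underside. Reaches the floor in the 15.5 mm slot (also in the widest, but the thick plate needs that one).
- rack: Fixed rack, 100 mm (its x) x 184 mm (its y), 50 mm high. Origin: centre of its underside, z up. It carries three grey slot blocks, alike outside, slots centred at y = -60, 0, +60 mm and running along the rack's x, so a plate's x must lie along the rack's x (either way round). One throat is 11.5 mm wide, one 15.5, one 19.5; which bay has which differs every time and is not marked.
- block_a: One of the three grey slot blocks on the rack, 80 x 58 mm, top 50 mm above the table, in any of the three bays. Its throat is 11.5, 15.5 or 19.5 mm wide; its letter does not tell you which. Origin: under the centre of its slot, at table height; axes as the rack's.
- block_b: One of the three grey slot blocks on the rack, 80 x 58 mm, top 50 mm above the table, in any of the three bays. Its throat is 11.5, 15.5 or 19.5 mm wide; its letter does not tell you which. Origin: under the centre of its slot, at table height; axes as the rack's.
- block_c: One of the three grey slot blocks on the rack, 80 x 58 mm, top 50 mm above the table, in any of the three bays. Its throat is 11.5, 15.5 or 19.5 mm wide; its letter does not tell you which. Origin: under the centre of its slot, at table height; axes as the rack's.
- bay0 (a point): Centre of the mouth of the slot at rack y = -60 mm, 50 mm above the table, axes as the rack's.
- bay1 (a point): Centre of the mouth of the middle slot (rack y = 0), 50 mm above the table, axes as the rack's.
- bay2 (a point): Centre of the mouth of the slot at rack y = +60 mm, 50 mm above the table, axes as the rack's.
- throat (a point): Middle slot's throat top, 42 mm above the table (same in all slots). From the mouth at 50 mm all four walls slope in at 45 degrees (8 mm in, 8 mm down) to this straight throat, 54 mm long in every slot. A plate too thick stops here, its foot at about 43 to 46 mm. One that meets a slope off-centre also stops early but feels a sideways push towards the centre.
- floor (a point): Floor of the middle slot, 8 mm above the table (same in all slots): the foot of a plate that is home stands here, its shoulder 10 mm above the rack's top. In each throat a sprung steel roller stands 2.5 mm out of the +y wall, axis 24 mm above the table: a fitting plate rests on it, foot at about 26 mm, until pushed past with about 3 to 10 N; home, it is held lightly.
- flux_jar: Bystander: small jar, 48 mm diameter, 55 mm high. Origin: centre of its underside.
- meter: Bystander: yellow hand-held meter lying on its back, 150 x 75 x 35 mm. Origin: centre of its underside.
- screwdriver: Bystander: screwdriver lying on the table, about 200 mm long. Origin: on its axis.

How it is judged:
By the outcome, as a careful person would: the job done as asked, in the order asked, and still so for the second after the job is handed in, with the robot touching nothing.
It also fails if it takes over 72 s, if anything falls off the work surface, if the arm or the gripper's body presses on something with over 40 N, if the wrist force passes 120 N, or if a joint passes its speed limit or range.

ROBOT

A 6-joint arm with a two-finger parallel gripper is mounted at the origin on the work surface. World frame = base frame: x ahead of the robot, y to its left, z up, the work surface at z = 0. Lengths are in m, angles in rad, forces in N, time in s.
With the tool pointing down it reaches from about 0.225 to 0.875 m from the base axis. Payload 3.4 kg.
Tool frame: the origin (TCP) lies at the centre of the arm's flange, where the gripper is bolted on; the fingertips stand 173 mm ahead of it and the grasp point (between the pads) lies 155 mm ahead of it (tcp_to_tips is the distance from the TCP to the fingertips, in m); z points along the fingers, y is the line along which they close (so a half turn about z gives the same grasp; the last joint's range is limited). The gripper opens to 85 mm and grips with 20 to 120 N. Pads are 22 mm wide; open, the fingers measure 114 mm over their backs; the gripper's body (76 mm by 85 mm) begins 54 mm behind the grasp point. The pads swing forward as they close: fully open they stand 13 mm farther back than shut.
Start: joints at [1.181, 0.276, 1.505, -0, 1.361, -0.121], TCP at [0.153, 0.554, 0.405] pointing down, gripper open.
Joint ranges: [-2.89, 2.89], [-0.75, 2.08], [0.22, 2.7], [-1.18, 4.32], [0.11, 2.71], [-2.7, 2.7]. Speed limits (rad/s): [2.57, 2.57, 3.14, 3.14, 3.14, 3.14].

INTERFACE

Orientations are given as a rotation vector (axis times angle).
In Python, from rig import observe, camera, get_calibration, hand_in, trace, landmark_of, tcp_to_tips gives the robot as it stands.
- The arm moves only by the tool send_rows, never from a script. Its argument "deltas" is a list of rows, each a list of 3 entries, a list of its own where there are three numbers: the gripper command: -1 is shut, 1 is fully open, values between are in proportion, then the shift along the tool's x, y, z in m, then the turn, a rotation vector about the tool's x, y, z in rad. In form: [[jaw, [x, y, z], [rx, ry, rz]], ...]. A call has 1 to 12 rows; each row shifts and turns the commanded pose from where the row before left it, along the tool's axes as they then stand; what a row does not reach is not made up. A row lasts 1/12 s, in which the tool goes at most 41.7 mm and 7.16 degrees, less where a joint would pass 70% of its speed; a pose out of reach is approached as far as the arm can. A call with a gripper value outside its range is refused whole. The fingers move at their own pace and stop on an object; "force" is the grip in N (left out, the last holds). Time passes only in rows, so rows that do not move let the fingers close. It gives the time, the measured TCP pose, the force, the opening and the grip force at its end, in the units of the state.
- observe(): the state, without advancing time (a new reading comes with each control period).
- camera(name): name is "scene" or "top"; returns the picture (400x640x3 uint8, red, green, blue); there is no depth.
- get_calibration(name): a dict with "fx", "fy", "cx", "cy" (pixels), "extrinsics" (4x4, takes a point from camera to world coordinates). Camera axes: x right, y down, z forward; pixel columns grow to the right and rows downward; lengths in m; the calibration is good to about 2 mm. A picture is of the moment at which its call begins. get_calibration takes no time and is no camera call.
- hand_in(): hands the job in; it is judged then, once.
Trained networks look in the newest picture that a camera, given by its name, has taken for a name from the list of things; names that differ only in an ending like _2 or _b are one class to them, and where a whole thing is asked for, a point or a joint stands for the part that bears it (a point fixed in the world has none). Each returns a list of dicts, best first, with "p" (0 to 1); they miss things now and then, are a little off and sometimes report something else, mostly with a low value. They report only what shows in the picture. A call takes as long as a camera call.
- trace(name, camera): "pixels" (400x640 bool, what is visible of it) and "rect" ([left, top, right, bottom] as shares, 0 to 1, of the picture: columns of its width, rows of its height, round what is visible of it).
- landmark_of(name, camera): "point" ([column, row] as shares, 0 to 1, of the picture: columns of its width, rows of its height: a listed point, or the origin of a listed thing).
The state is a dict: "clock": time; "q": joint angles; "joint_velocities": joint speeds; "tau": joint torques, N m; "ee_pos": TCP position; "eef_rot": TCP orientation; "wrist_force": force on the tool from outside, world axes, zero at the start; "moment": the same for the moment, N m; "finger_gap": finger opening in m; "gripper_force": force on a finger pad.
Only numpy, scipy, OpenCV 4.12 (cv2) and the standard library are available. Lean on these libraries where they do the work, as an engineer would, in place of code of your own. Each camera call takes 0.05 s, during which the arm holds its last target. There are 200 camera calls.

## Working session

There is one attempt and no reset: what is moved stays moved. The work goes in short steps, Python scripts to look and compute and a tool call to move; the robot and the scene stay as the last step left them, time stands still between calls to the robot, and variables do not carry over. Pictures are saved under pics/ and viewed, at most 10 in all, crops included, and the job is handed in when it is done.

Besides the shell and the picture viewer there is one more tool, called after "Emit:" by a JSON object that holds its "method" and its "body", one argument or row to a line. send_rows: Moves the arm, as the interface text tells. Its arguments: {"type":"object","properties":{"deltas":{"type":"array"},"force":{"type":"number"}},"required":["deltas"]}

```bash
ls; mkdir -p pics
python3 - <<'E'
from rig import *
import cv2,numpy as np
s=observe(); print({k:np.round(v,3) for k,v in s.items()})
for n in ("scene","top"):
    im=camera(n); cv2.imwrite(f"pics/{n}0.png",im[...,::-1])
    c=get_calibration(n); print(n,c["fx"],c["fy"],c["cx"],c["cy"],np.round(c["extrinsics"],3).tolist())
    for t in ("thick_plate","thin_plate","rack","bay0","bay1","bay2","throat","flux_jar","meter","screwdriver"):
        print(t,[(np.round(np.array(d["point"])*[640,400],1).tolist(),round(d["p"],2)) for d in landmark_of(t,n)[:3]])
E
```

```text
pics
{'clock': np.float64(0.0), 'q': array([ 1.181,  0.277,  1.506,  0.   ,  1.361, -0.121]), 'joint_velocities': array([-0.001, -0.   ,  0.002, -0.   ,  0.   ,  0.001]), 'tau': array([ 0.0000e+00, -4.1679e+01, -2.4580e+01, -0.0000e+00,  1.1000e-02,
       -0.0000e+00]), 'ee_pos': array([0.153, 0.554, 0.404]), 'eef_rot': array([-4.210e-01, -3.113e+00,  3.000e-03]), 'wrist_force': array([-0.41 ,  0.745, -0.514]), 'moment': array([-0.066, -0.031, -0.032]), 'gripper_force': np.float64(0.0), 'finger_gap': np.float64(0.085)}
scene 397.00843278908803 397.00843278908803 327.45132679186077 198.8975804856558 [[-0.831, 0.456, -0.319, 0.944], [0.556, 0.68, -0.477, 0.412], [-0.0, -0.574, -0.819, 0.932], [0.0, 0.0, 0.0, 1.0]]
thick_plate [([361.3, 169.6], 0.91)]
thin_plate [([343.5, 330.0], 0.53), ([314.3, 174.6], 0.51)]
rack [([398.5, 266.4], 0.69), ([401.6, 255.8], 0.54)]
bay0 [([420.1, 274.2], 0.84), ([401.9, 254.0], 0.7)]
bay1 [([420.1, 274.2], 0.84), ([401.9, 254.0], 0.7)]
bay2 [([420.1, 274.2], 0.84), ([401.9, 254.0], 0.7)]
throat [([399.3, 258.6], 0.79), ([298.4, 136.9], 0.37)]
flux_jar [(
[... 152 characters left out ...]
348576 410.4860776348576 322.5571948610297 199.29292824756064 [[-0.025, -0.983, 0.182, 0.435], [-0.999, 0.021, -0.029, -0.067], [0.025, -0.182, -0.983, 1.075], [0.0, 0.0, 0.0, 1.0]]
thick_plate [([350.7, 273.6], 0.72)]
thin_plate [([367.9, 227.0], 0.72)]
rack [([226.4, 237.1], 0.61)]
bay0 [([200.7, 232.6], 0.81), ([222.9, 233.6], 0.65), ([246.9, 232.7], 0.63)]
bay1 [([200.7, 232.6], 0.81), ([222.9, 233.6], 0.65), ([246.9, 232.7], 0.63)]
bay2 [([200.7, 232.6], 0.81), ([222.9, 233.6], 0.65), ([246.9, 232.7], 0.63)]
throat [([225.3, 234.2], 0.76), ([228.6, 235.4], 0.44)]
flux_jar [([316.3, 167.0], 0.52)]
meter [([430.3, 239.7], 0.88), ([313.9, 168.2], 0.56)]
screwdriver [([208.9, 154.7], 0.73)]
```

View pics/scene0.png

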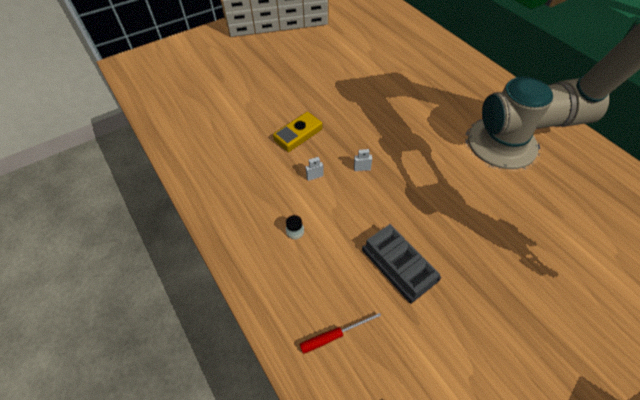

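View pics/top0.png

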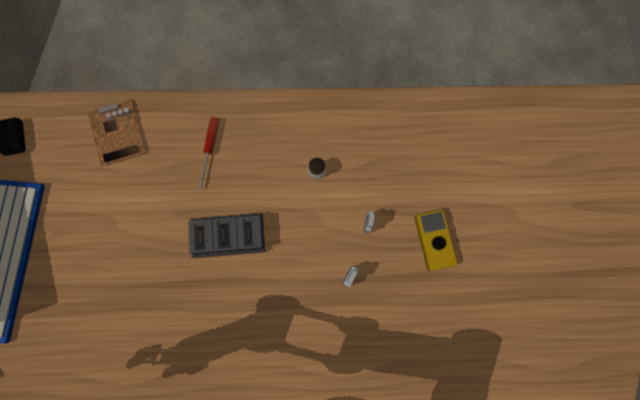

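```bash
cat > h.py <<'E'
import numpy as np,cv2
from rig import *
from scipy.optimize import minimize
def cal(n):
    c=get_calibration(n);K=np.array([[c["fx"],0,c["cx"]],[0,c["fy"],c["cy"]],[0,0,1.]])
    return K,np.linalg.inv(np.array(c["extrinsics"]))
C={n:cal(n) for n in("scene","top")}
def proj(n,P):
    K,E=C[n];p=(np.c_[np.atleast_2d(P),np.ones(len(np.atleast_2d(P)))]@E.T)[:,:3]@K.T
    return p[:,:2]/p[:,2:]
def back(n,px,z):
    K,E=C[n];T=np.linalg.inv(E);d=T[:3,:3]@np.linalg.inv(K)@[px[0],px[1],1];o=T[:3,3]
    return o+d*(z-o[2])/d[2]
def box(lx,ly,z0,z1): return np.array([[a*lx/2,b*ly/2,z] for a in(-1,1) for b in(-1,1) for z in(z0,z1)])
def plate(t): return [box(.05,t,0,.052),box(.03,.012,.052,.079)]
def place(B,x,y,w):
    c,s=np.cos(w),np.sin(w);return B@np.array([[c,s,0],[-s,c,0],[0,0,1]])+[x,y,0]
def ren(n,boxes,pose,r,k=8):
    m=np.zeros(((r[3]-r[1])*k,(r[2]-r[0])*k),np.uint8)
    for b in boxes:
        p=(proj(n,place(b,*pose))+.5-r[:2])*k
        cv2.fillConvexPoly(m,cv2.convexHull(np.round(p).astype(np.int32)),255)
    return cv2.resize(m,None,fx=1/k,fy=1/k,interpolation=cv2.INTER_AREA)/255.
def fit(masks,boxes,x0,yaws):
    R={}
    for n,m in masks.items():
        v,u=np.where(m);R[n]=(u.min()-12,v.min()-12,u.max()+13,v.max()+13)
    def cost(p):
        e=0
        for n,m in masks.items():
            r=R[n];a=m[r[1]:r[3],r[0]:r[2]].astype(float);b=ren(n,boxes,(p[0]/100,p[1]/100,p[2]),r)
            e+=np.abs(a-b).sum()/a.sum()
        return e
    best=None
    for w in yaws:
        s=minimize(cost,[x0[0]*100,x0[1]*100,w],method="Nelder-Mead",options=dict(initial_simplex=np.array([x0[0]*100,x0[1]*100,w])+np.array([[0,0,0],[.8,0,0],[0,.8,0],[0,0,.3]]),xatol=1e-3,fatol=1e-4))
        if best is None or s.fun<best.fun:best=s
    return best.x*[.01,.01,1],best.fun
E
python3 - <<'E'
from h import *
for n in C: camera(n)
M={}
for t in("thick_plate","thin_plate","rack","block_a"):
    for n in C:
        for d in trace(t,n)[:4]:
            m=d["pixels"];v,u=np.where(m);print(t,n,round(d["p"],2),m.sum(),round(u.mean(),1),round(v.mean(),1))
            M.setdefault((t,n),m)
np.savez_compressed("m.npz",**{"|".join(k):v for k,v in M.items()})
for t in("thick_plate","thin_plate"):
    ms={n:M[t,n] for n in C if (t,n) in M}
    v,u=np.where(ms["top"]);x0=back("top",(u.mean(),v.mean()),.035)
    for th in(.018,.014):print(t,th,x0.round(3),fit(ms,plate(th),x0,[-1,-.5,0,.5,1,1.5]))
ms={n:M["rack",n] for n in C}
v,u=np.where(ms["top"]);x0=back("top",(u.mean(),v.mean()),.025)
for nm,b in(("full",[box(.1,.184,0,.05)]),("step",[box(.1,.184,0,.008),box(.08,.178,0,.05)])):
    print(nm,x0.round(3),fit(ms,b,x0,[-.3,0,.3]))
for n,L in(("top",[(200.7,232.6),(222.9,233.6),(246.9,232.7)]),("scene",[(420.1,274.2),(401.9,254.)])):
    for p in L: print(n,back(n,p,.05).round(4))
E
```

```text
thick_plate scene 0.87 296 362.3 160.2
thin_plate scene 0.61 314 314.2 168.6
thin_plate scene 0.53 346 362.7 159.8
thin_plate scene 0.23 700 384.4 241.3
thin_plate top 0.73 161 368.6 221.7
rack scene 0.68 559 393.4 274.7
rack top 0.91 576 226.8 239.5
block_a scene 0.72 901 417.9 276.9
block_a scene 0.66 721 400.2 258.3
block_a scene 0.6 793 383.7 241.0
block_a top 0.96 757 200.3 236.5
block_a top 0.84 755 249.4 232.2
block_a top 0.7 770 224.5 234.7Traceback (most recent call last):
  File "<stdin>", line 12, in <module>
KeyError: 'top'
```

Run:
```python
from h import *
M={}
for n in C:
  for _ in range(2):
    camera(n)
    for t in("thick_plate","thin_plate"):
        D=trace(t,n)
        print(t,n,[(round(d["p"],2),int(d["pixels"].sum()),round(np.where(d["pixels"])[1].mean())) for d in D[:3]])
        for d in D[:3]:
            c=np.where(d["pixels"])[1].mean()
            who={"top":("thick" if abs(c-351)<8 else "thin" if abs(c-369)<8 else None),"scene":("thick" if abs(c-362)<10 else "thin" if abs(c-314)<10 else None)}[n]
            if who: M.setdefault((who,n),[]).append(d["pixels"])
  U=np.zeros((400,640),bool)
  for t in("rack","block_a"):
    for d in trace(t,n)[:3]: U|=d["pixels"]
  M["rack",n]=[U]
M={k:np.mean(v,0) for k,v in M.items()}
print(list(M))
for t in("thick","thin"):
    ms={n:M[t,n] for n in C if (t,n) in M}
    x0=back("top",(351,276) if t=="thick" else (369,222),.035)
    for th in(.018,.014):
        for s in(ms,*[{n:ms[n]} for n in ms]): print(t,th,list(s),x0.round(3),fit(s,plate(th),x0,[-1,-.5,0,.5,1,1.5]))
x0=back("top",(226,236),.025)
for nm,b in(("full",[box(.1,.184,0,.05)]),("step",[box(.1,.184,0,.008),box(.08,.178,0,.05)])):
  for s in(("top","scene"),("top",),("scene",)):
    print(nm,s,fit({n:M["rack",n] for n in s},b,x0,[-.3,0,.3]))
for n,L in(("top",[(200.7,232.6),(222.9,233.6),(246.9,232.7)]),("scene",[(420.1,274.2),(401.9,254.)])):
    for p in L: print(n,back(n,p,.05).round(4))
```

```text
thick_plate scene [(0.57, 332, 363)]
thin_plate scene [(0.79, 283, 314)]
thick_plate scene [(0.69, 311, 363)]
thin_plate scene [(0.78, 313, 314)]
thick_plate top [(0.49, 171, 350)]
thin_plate top [(0.67, 168, 369)]
thick_plate top [(0.57, 209, 350)]
thin_plate top [(0.63, 172, 368), (0.27, 726, 230)]
[('thick', 'scene'), ('thin', 'scene'), ('rack', 'scene'), ('thick', 'top'), ('thin', 'top'), ('rack', 'top')]
thick 0.018 ['scene', 'top'] [ 0.432 -0.164  0.035] (array([ 0.43105256, -0.16236161, -0.54078994]), np.float64(0.32550913465165066))
thick 0.018 ['scene'] [ 0.432 -0.164  0.035] (array([ 0.42921097, -0.16829772, -0.52867523]), np.float64(0.08828103558686307))
thick 0.018 ['top'] [ 0.432 -0.164  0.035] (array([ 0.43068768, -0.16163506, -0.52069542]), np.float64(0.07426212590299278))
thick 0.014 ['scene', 'top'] [ 0.432 -0.164  0.035] (array([ 0.43108509, -0.16287336, -0.54080085]), np.float64(0.3793623157702141))
thick 0.014 ['scene'] [ 0.432 -0.164  0.035] (array([ 0.42953716, -0.16753322,  2.62612704]), np.float64(0.08498764980331168))
thick 0.014 ['top'] [ 0.432 -0.164  0.035
[... 866 characters left out ...]
ene') (array([0.54323519, 0.14563794, 0.05566508]), np.float64(0.25836793795000723))
full ('top',) (array([0.54185609, 0.14700103, 0.05384105]), np.float64(0.10312691349961221))
full ('scene',) (array([0.54557086, 0.14398755, 0.0843927 ]), np.float64(0.14074346943787402))
step ('top', 'scene') (array([0.54380161, 0.14659924, 0.06279966]), np.float64(0.16866715557177406))
step ('top',) (array([0.54430502, 0.14975413, 0.06776254]), np.float64(0.06616456436842606))
step ('scene',) (array([0.54330193, 0.1426821 , 0.0610705 ]), np.float64(0.04979771737304018))
top [0.5471 0.2073 0.05  ]
top [0.5434 0.1524 0.05  ]
top [0.5442 0.093  0.05  ]
scene [0.5381 0.2047 0.05  ]
scene [0.5395 0.139  0.05  ]
```

```bash
cat >> h.py <<'E'
from scipy.spatial.transform import Rotation as Ro
def plan(p,yaw,s=None):
    "tool-frame shift, then tool turn, to TCP p with tool y at the plate's y (plate yaw given), pointing down"
    s=s or observe();R=Ro.from_rotvec(s["eef_rot"])
    y=np.array([-np.sin(yaw),np.cos(yaw),0]);
    if y@R.as_matrix()[:,1]<0:y=-y
    z=np.array([0,0,-1.]);T=Ro.from_matrix(np.c_[np.cross(y,z),y,z])
    print("t",round(float(s["clock"]),2),"pos",np.round(s["ee_pos"],4),"F",np.round(s["wrist_force"],1),"shift",np.round(R.inv().apply(np.array(p)-s["ee_pos"]),4),"turn",np.round((R.inv()*T).as_rotvec(),4))
E
python3 - <<'E'
from h import *
im=cv2.imread("pics/top0.png")[205:265,180:275]
cv2.imwrite("pics/rackcrop.png",cv2.resize(im,None,fx=8,fy=8,interpolation=cv2.INTER_CUBIC))
plan((.431,-.165,.30),-.53)
E
```

```text
t 2.4 pos [0.1527 0.5544 0.4047] F [0.5 0.1 1. ] shift [-0.4593 -0.6196  0.1047] turn [ 1.000e-04 -0.000e+00  2.612e-01]
```

View pics/rackcrop.png

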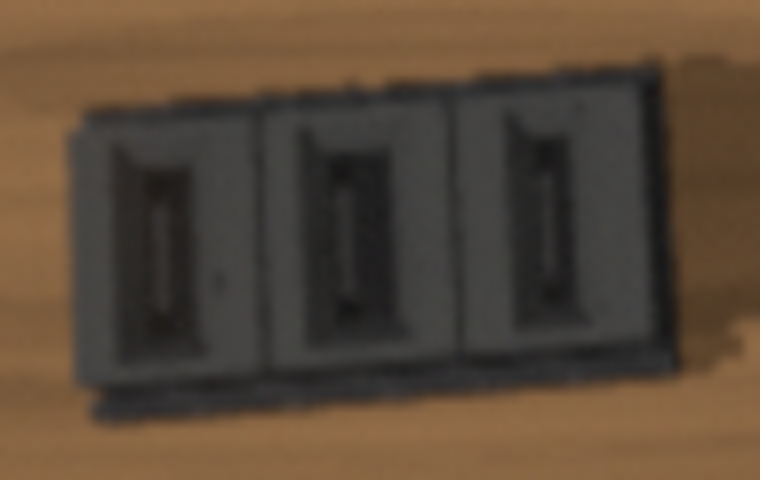

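The crop of the rack shows the mouths at crop columns 115–200 (+y bay), 308–400 (middle) and 510–585 (−y bay). The middle one looks widest and the −y one narrowest, so I'll try the middle bay first and confirm by feel.

Emit:
{"method": "send_rows", "body": {
  "deltas": [
    [1,[-0.019,-0.026,0],[0,0,0]],
    [1,[-0.019,-0.026,0],[0,0,0]],
    [1,[-0.019,-0.026,0],[0,0,0]],
    [1,[-0.019,-0.026,0],[0,0,0]],
    [1,[-0.019,-0.026,0],[0,0,0]],
    [1,[-0.019,-0.026,0],[0,0,0]],
    [1,[-0.019,-0.026,0],[0,0,0]],
    [1,[-0.019,-0.026,0],[0,0,0]],
    [1,[-0.019,-0.026,0],[0,0,0]],
    [1,[-0.019,-0.026,0],[0,0,0]],
    [1,[-0.019,-0.026,0],[0,0,0]],
    [1,[-0.019,-0.026,0],[0,0,0]]
  ],
  "force": 50
}}

```text
clock: 3.4
ee_pos: [0.2897, 0.1916, 0.405]
eef_rot: [0.42, 3.112, 0.001]
wrist_force: [0.4, 0.6, 0.5]
finger_gap: 0.0856
gripper_force: 0.0
```

Emit:
{"method": "send_rows", "body": {
  "deltas": [
    [1,[-0.019,-0.026,0],[0,0,0]],
    [1,[-0.019,-0.026,0],[0,0,0]],
    [1,[-0.019,-0.026,0.01],[0,0,0]],
    [1,[-0.019,-0.026,0.01],[0,0,0]],
    [1,[-0.019,-0.026,0.01],[0,0,0]],
    [1,[-0.019,-0.026,0.01],[0,0,0]],
    [1,[-0.019,-0.026,0.01],[0,0,0]],
    [1,[-0.019,-0.026,0.01],[0,0,0]],
    [1,[-0.019,-0.026,0.01],[0,0,0]],
    [1,[-0.019,-0.026,0.01],[0,0,0]],
    [1,[-0.019,-0.026,0.01],[0,0,0]],
    [1,[-0.019,-0.026,0.01],[0,0,0]]
  ]
}}

```text
clock: 4.4
ee_pos: [0.4269, -0.1701, 0.3043]
eef_rot: [0.422, 3.113, -0.0]
wrist_force: [1.2, 0.0, -0.3]
finger_gap: 0.0852
gripper_force: 0.0
```

Emit:
{"method": "send_rows", "body": {
  "deltas": [
    [1,[0,0,0],[0,0,0.087]],
    [1,[0,0,0],[0,0,0.087]],
    [1,[0,0,0],[0,0,0.087]],
    [1,[0,0,0],[0,0,0]]
  ]
}}

```text
clock: 4.73
ee_pos: [0.4267, -0.1687, 0.3046]
eef_rot: [-0.826, -3.031, -0.0]
wrist_force: [0.9, 0.8, 0.3]
finger_gap: 0.0859
gripper_force: 0.0
```

Run:
```python
from h import *
plan((.431,-.165,.30),-.53)
for n,(u,v) in(("top",(351,276)),("scene",(362,160))):
    im=camera(n); c=im[v-55:v+45,u-60:u+60]
    globals()[n]=cv2.resize(c[...,::-1],None,fx=5,fy=5,interpolation=cv2.INTER_CUBIC)
cv2.imwrite("pics/near.png",cv2.resize(np.hstack([top,scene]),(800,333)))
```

```text
t 4.73 pos [ 0.4267 -0.1687  0.3046] F [0.9 0.8 0.3] shift [-0.0018  0.0054  0.0046] turn [ 0.0001 -0.0002 -0.0019]
```

View pics/near.png

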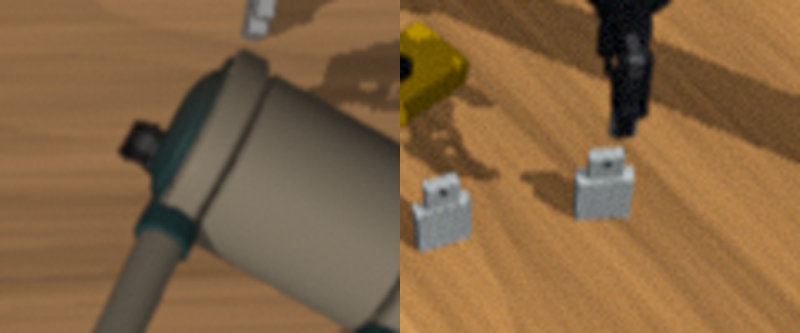

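The top view is blocked by the arm. The scene view shows the fingers edge-on with the front tip at about (369.5, 145.5) px, and the thick plate's tab top at about (364, 151).

Run:
```python
from h import *
for z in(.14,.145): print(proj("scene",[.4267+.046*.5,-.1687+.046*.865,z]))
for P in((.4292,-.1683),(.431,-.165),(.4307,-.1617)): print(P,proj("scene",[*P,.079]),proj("top",[*P,.079]))
```

```text
[[368.34274208 147.16769867]]
[[368.50009618 145.89288023]]
(0.4292, -0.1683) [[363.94893899 150.19510812]] [[354.48358931 276.98643046]]
(0.431, -0.165) [[364.13652241 151.17314262]] [[353.07722244 276.256263  ]]
(0.4307, -0.1617) [[364.9130788  151.84801753]] [[351.70525501 276.41982397]]
```

Emit:
{"method": "send_rows", "body": {
  "deltas": [
    [1,[-0.002,0.005,0.01],[0,0,0]],
    [1,[0,0,0.02],[0,0,0]],
    [1,[0,0,0.02],[0,0,0]],
    [1,[0,0,0.015],[0,0,0]],
    [1,[0,0,0.01],[0,0,0]],
    [1,[0,0,0],[0,0,0]],
    [-1,[0,0,0],[0,0,0]],
    [-1,[0,0,0],[0,0,0]],
    [-1,[0,0,0],[0,0,0]],
    [-1,[0,0,0],[0,0,0]],
    [-1,[0,0,0],[0,0,0]],
    [-1,[0,0,0],[0,0,0]]
  ],
  "force": 50
}}

```text
clock: 5.83
ee_pos: [0.431, -0.1651, 0.2301]
eef_rot: [0.822, 3.031, -0.0]
wrist_force: [0.5, 0.7, 1.5]
finger_gap: 0.0123
gripper_force: 0.8
```

Emit:
{"method": "send_rows", "body": {
  "deltas": [
    [-1,[0,0,0],[0,0,0]],
    [-1,[0,0,0],[0,0,0]],
    [-1,[0,0,0],[0,0,0]],
    [-1,[0,0,0],[0,0,0]]
  ]
}}

```text
clock: 6.17
ee_pos: [0.4311, -0.1651, 0.2302]
eef_rot: [0.822, 3.031, -0.0]
wrist_force: [-0.2, 0.0, 5.7]
finger_gap: 0.0109
gripper_force: 49.9
```

Emit:
{"method": "send_rows", "body": {
  "deltas": [
    [-1,[0,0,-0.02],[0,0,0]],
    [-1,[0,0,-0.03],[0,0,0]],
    [-1,[0,0,-0.03],[0,0,0]],
    [-1,[0,0,-0.02],[0,0,0]],
    [-1,[0,0,0],[0,0,0]]
  ]
}}

```text
clock: 6.58
ee_pos: [0.432, -0.1657, 0.3333]
eef_rot: [0.82, 3.025, -0.003]
wrist_force: [0.7, -1.0, -2.0]
finger_gap: 0.0108
gripper_force: 49.1
```

Run:
```python
from h import *
plan((.544,.1465,.33),.063)
```

```text
t 6.58 pos [ 0.432  -0.1657  0.3333] F [ 0.7 -1.  -2. ] shift [0.0611 0.326  0.0028] turn [-0.0023  0.0078 -0.5927]
```

Emit:
{"method": "send_rows", "body": {
  "deltas": [
    [-1,[0.005,0.027,0],[0,0,0]],
    [-1,[0.005,0.027,0],[0,0,0]],
    [-1,[0.005,0.027,0],[0,0,0]],
    [-1,[0.005,0.027,0],[0,0,0]],
    [-1,[0.005,0.027,0],[0,0,0]],
    [-1,[0.005,0.027,0],[0,0,0]],
    [-1,[0.005,0.027,0],[0,0,0]],
    [-1,[0.005,0.027,0],[0,0,0]],
    [-1,[0.005,0.027,0],[0,0,0]],
    [-1,[0.005,0.027,0],[0,0,0]],
    [-1,[0.005,0.027,0],[0,0,0]],
    [-1,[0.005,0.027,0],[0,0,0]]
  ]
}}

```text
clock: 7.58
ee_pos: [0.5425, 0.1462, 0.3277]
eef_rot: [-0.821, -3.029, 0.002]
wrist_force: [0.7, -0.1, -1.7]
finger_gap: 0.0111
gripper_force: 49.3
```

Emit:
{"method": "send_rows", "body": {
  "deltas": [
    [-1,[0,0,0],[0,0,-0.099]],
    [-1,[0,0,0],[0,0,-0.099]],
    [-1,[0,0,0],[0,0,-0.099]],
    [-1,[0,0,0],[0,0,-0.099]],
    [-1,[0,0,0],[0,0,-0.099]],
    [-1,[0,0,0],[0,0,-0.098]],
    [-1,[0,0,0],[0,0,0]],
    [-1,[0,0,0],[0,0,0]]
  ]
}}

```text
clock: 8.25
ee_pos: [0.5424, 0.1448, 0.3282]
eef_rot: [0.095, -3.137, 0.0]
wrist_force: [0.6, 0.7, -0.9]
finger_gap: 0.0112
gripper_force: 49.4
```

Run:
```python
from h import *
s=observe();plan((.544,.1465,.33),.063,s)
for n in C:
  ac=[]
  for _ in range(2):
    im=camera(n)
    for d in trace("thick_plate",n)[:3]:
        v,u=np.where(d["pixels"]);print(n,round(d["p"],2),len(u),u.mean().round(1),v.mean().round(1))
        e=proj(n,[*s["ee_pos"][:2],s["ee_pos"][2]-.204])[0]
        if np.hypot(u.mean()-e[0],v.mean()-e[1])<15: ac.append(d["pixels"])
  if n=="scene": cv2.imwrite("pics/over.png",cv2.resize(im[180:310,330:470,::-1],None,fx=4,fy=4,interpolation=cv2.INTER_CUBIC))
  if ac:
    z=s["ee_pos"][2]-.2302
    b=[q+[0,0,z] for q in plate(.018)]
    print(n,"fit",fit({n:np.mean(ac,0)},[b[0]],s["ee_pos"][:2],[.06]),fit({n:np.mean(ac,0)},b,s["ee_pos"][:2],[.06]))
```

```text
t 8.25 pos [0.5424 0.1448 0.3282] F [ 0.6  0.7 -0.9] shift [-0.0017  0.0016 -0.0018] turn [-0.0001 -0.0028 -0.0023]
scene 0.7 261 404.9 241.7
scene 0.53 287 405.4 241.6
scene fit (array([0.54536981, 0.14072357, 0.26859222]), np.float64(0.4239015314154859)) (array([0.54634993, 0.14254116, 0.22500141]), np.float64(0.4761270931730356))
top 0.64 94 218.7 237.9
top fit (array([0.54318491, 0.14842273, 0.12800164]), np.float64(1.975677930746767)) (array([0.54266362, 0.14858456, 0.16543528]), np.float64(2.1717980809345017))
```

View pics/over.png

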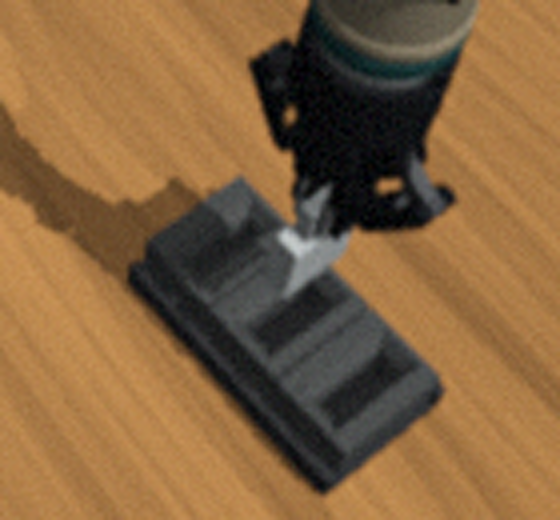

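The plate hangs over the middle slot: its bottom front corner is at about (402, 254.5) px and its top-left shoulder at about (399.5, 237.5). The middle slot lies at about (404, 260).

Run:
```python
from h import *
s=observe();z=s["ee_pos"][2]-.2302;yaw=.06
B=place(plate(.018)[0],*s["ee_pos"][:2],yaw)+[0,0,z]
print(np.c_[plate(.018)[0],proj("scene",B).round(1)])
p0=proj("scene",[*s["ee_pos"][:2],z])
print("per +1cm x,y,z",[(proj("scene",np.array([*s["ee_pos"][:2],z])+np.eye(3)[i]*.01)-p0).round(2) for i in range(3)])
```

```text
[[-2.500e-02 -9.000e-03  0.000e+00  4.106e+02  2.386e+02]
 [-2.500e-02 -9.000e-03  5.200e-02  4.145e+02  2.274e+02]
 [-2.500e-02  9.000e-03  0.000e+00  4.159e+02  2.439e+02]
 [-2.500e-02  9.000e-03  5.200e-02  4.201e+02  2.329e+02]
 [ 2.500e-02 -9.000e-03  0.000e+00  3.952e+02  2.499e+02]
 [ 2.500e-02 -9.000e-03  5.200e-02  3.985e+02  2.390e+02]
 [ 2.500e-02  9.000e-03  0.000e+00  4.005e+02  2.554e+02]
 [ 2.500e-02  9.000e-03  5.200e-02  4.040e+02  2.447e+02]]
per +1cm x,y,z [array([[-3.27,  2.1 ]]), array([[2.77, 3.14]]), array([[ 0.69, -2.03]])]
```

Emit:
{"method": "send_rows", "body": {
  "deltas": [
    [-1,[-0.005,-0.001,0.01],[0,0,0]],
    [-1,[0,0,0.015],[0,0,0]],
    [-1,[0,0,0.015],[0,0,0]],
    [-1,[0,0,0.004],[0,0,0]],
    [-1,[0,0,0],[0,0,0]]
  ],
  "force": 35
}}

```text
clock: 9.07
ee_pos: [0.5475, 0.1441, 0.2839]
eef_rot: [0.099, -3.136, 0.0]
wrist_force: [0.9, -0.3, -1.4]
finger_gap: 0.0108
gripper_force: 49.4
```

Emit:
{"method": "send_rows", "body": {
  "deltas": [
    [-1,[0,0,0.001],[0,0,0]],
    [-1,[0,0,0.001],[0,0,0]],
    [-1,[0,0,0.001],[0,0,0]],
    [-1,[0,0,0],[0,0,0]]
  ]
}}

```text
clock: 9.4
ee_pos: [0.5481, 0.1442, 0.2832]
eef_rot: [-0.099, 3.139, 0.0]
wrist_force: [0.3, 1.0, -1.3]
finger_gap: 0.0106
gripper_force: 49.4
```

Emit:
{"method": "send_rows", "body": {
  "deltas": [
    [-1,[0,0,0.001],[0,0,0]],
    [-1,[0,0,0.001],[0,0,0]],
    [-1,[0,0,0.001],[0,0,0]],
    [-1,[0,0,0.001],[0,0,0]],
    [-1,[0,0,0],[0,0,0]]
  ],
  "force": 35
}}

```text
clock: 9.82
ee_pos: [0.5478, 0.1442, 0.2785]
eef_rot: [0.099, -3.14, -0.0]
wrist_force: [-0.6, -0.1, -1.7]
finger_gap: 0.0105
gripper_force: 49.4
```

Emit:
{"method": "send_rows", "body": {
  "deltas": [
    [-1,[0,0,0.001],[0,0,0]],
    [-1,[0,0,0.001],[0,0,0]],
    [-1,[0,0,0.001],[0,0,0]],
    [-1,[0,0,0],[0,0,0]]
  ]
}}

```text
clock: 10.15
ee_pos: [0.5478, 0.1442, 0.2754]
eef_rot: [0.099, -3.14, -0.0]
wrist_force: [0.8, 0.8, -3.2]
finger_gap: 0.0109
gripper_force: 49.4
```

Emit:
{"method": "send_rows", "body": {
  "deltas": [
    [-1,[0,0,0.001],[0,0,0]],
    [-1,[0,0,0.001],[0,0,0]],
    [-1,[0,0,0],[0,0,0]]
  ]
}}

```text
clock: 10.4
ee_pos: [0.5478, 0.1442, 0.2737]
eef_rot: [0.099, -3.14, -0.0]
wrist_force: [-1.1, 0.1, -0.9]
finger_gap: 0.0113
gripper_force: 49.7
```

Emit:
{"method": "send_rows", "body": {
  "deltas": [
    [-1,[0,0,0.001],[0,0,0]],
    [-1,[0,0,0.001],[0,0,0]],
    [-1,[0,0,0],[0,0,0]]
  ]
}}

```text
clock: 10.65
ee_pos: [0.5478, 0.1442, 0.2732]
eef_rot: [-0.099, 3.139, 0.0]
wrist_force: [-3.2, -1.3, 7.6]
finger_gap: 0.0111
gripper_force: 51.0
```

Emit:
{"method": "send_rows", "body": {
  "deltas": [
    [-1,[0,0,0.001],[0,0,0]],
    [-1,[0,0,0.001],[0,0,0]],
    [-1,[0,0,0],[0,0,0]]
  ]
}}

```text
clock: 10.9
ee_pos: [0.5476, 0.1443, 0.273]
eef_rot: [-0.099, 3.138, 0.0]
wrist_force: [-5.8, -0.9, 18.1]
finger_gap: 0.0108
gripper_force: 52.4
```

Emit:
{"method": "send_rows", "body": {
  "deltas": [
    [-1,[0,0,-0.003],[0,0,0]],
    [-1,[0.002,0,0],[0,0,0]],
    [-1,[0.001,0,0],[0,0,0]],
    [-1,[0,0,0.001],[0,0,0]],
    [-1,[0,0,0.001],[0,0,0]],
    [-1,[0,0,0],[0,0,0]]
  ]
}}

```text
clock: 11.4
ee_pos: [0.5451, 0.1444, 0.2721]
eef_rot: [-0.099, 3.139, 0.002]
wrist_force: [-1.5, 1.5, 10.7]
finger_gap: 0.0111
gripper_force: 51.2
```

Emit:
{"method": "send_rows", "body": {
  "deltas": [
    [-1,[0,0,0.001],[0,0,0]],
    [-1,[0,0,0.001],[0,0,0]],
    [-1,[0,0,0],[0,0,0]]
  ]
}}

```text
clock: 11.65
ee_pos: [0.545, 0.1445, 0.2685]
eef_rot: [-0.098, 3.139, 0.003]
wrist_force: [0.2, 3.2, -0.8]
finger_gap: 0.011
gripper_force: 49.6
```

Emit:
{"method": "send_rows", "body": {
  "deltas": [
    [-1,[0,0.0005,0.001],[0,0,0]],
    [-1,[0,0,0.002],[0,0,0]],
    [-1,[0,0,0.002],[0,0,0]],
    [-1,[0,0,0.002],[0,0,0]],
    [-1,[0,0,0],[0,0,0]]
  ]
}}

```text
clock: 12.07
ee_pos: [0.5447, 0.1447, 0.2608]
eef_rot: [0.099, -3.139, -0.001]
wrist_force: [0.3, 2.7, -3.9]
finger_gap: 0.0107
gripper_force: 49.2
```

Emit:
{"method": "send_rows", "body": {
  "deltas": [
    [-1,[0,0,0.002],[0,0,0]],
    [-1,[0,0,0.002],[0,0,0]],
    [-1,[0,0,0.002],[0,0,0]],
    [-1,[0,0,0],[0,0,0]]
  ]
}}

```text
clock: 12.4
ee_pos: [0.545, 0.1448, 0.257]
eef_rot: [-0.098, 3.139, 0.001]
wrist_force: [-1.5, 3.6, 7.1]
finger_gap: 0.011
gripper_force: 50.7
```

Emit:
{"method": "send_rows", "body": {
  "deltas": [
    [-1,[0,0.0005,0.001],[0,0,0]],
    [-1,[0,0,0.001],[0,0,0]],
    [-1,[0,0,0.001],[0,0,0]],
    [-1,[0,0,0],[0,0,0]]
  ]
}}

```text
clock: 12.73
ee_pos: [0.5452, 0.145, 0.2544]
eef_rot: [-0.099, 3.138, 0.0]
wrist_force: [-1.4, 1.6, 9.4]
finger_gap: 0.0109
gripper_force: 51.0
```

Emit:
{"method": "send_rows", "body": {
  "deltas": [
    [-1,[0,0,0.001],[0,0,0]],
    [-1,[0,0,0.001],[0,0,0]],
    [-1,[0,0,0],[0,0,0]]
  ]
}}

```text
clock: 12.98
ee_pos: [0.5454, 0.145, 0.2524]
eef_rot: [-0.099, 3.137, 0.0]
wrist_force: [-0.9, 2.7, 8.5]
finger_gap: 0.0107
gripper_force: 50.9
```

Emit:
{"method": "send_rows", "body": {
  "deltas": [
    [-1,[0,0,0.0015],[0,0,0]],
    [-1,[0,0,0.0015],[0,0,0]],
    [-1,[0,0,0.0015],[0,0,0]],
    [-1,[0,0,0.0015],[0,0,0]],
    [-1,[0,0,0],[0,0,0]]
  ]
}}

```text
clock: 13.4
ee_pos: [0.5455, 0.145, 0.2464]
eef_rot: [-0.099, 3.137, 0.0]
wrist_force: [-0.9, 2.9, 8.7]
finger_gap: 0.0116
gripper_force: 50.9
```

Emit:
{"method": "send_rows", "body": {
  "deltas": [
    [-1,[0,0,0.0015],[0,0,0]],
    [-1,[0,0,0.0015],[0,0,0]],
    [-1,[0,0,0.0015],[0,0,0]],
    [-1,[0,0,0],[0,0,0]]
  ]
}}

```text
clock: 13.73
ee_pos: [0.5455, 0.1451, 0.2419]
eef_rot: [-0.099, 3.137, 0.0]
wrist_force: [-0.7, 2.3, 7.8]
finger_gap: 0.0109
gripper_force: 50.9
```

Emit:
{"method": "send_rows", "body": {
  "deltas": [
    [-1,[0,0,0.0015],[0,0,0]],
    [-1,[0,0,0.0015],[0,0,0]],
    [-1,[0,0,0.001],[0,0,0]],
    [-1,[0,0,0],[0,0,0]]
  ]
}}

```text
clock: 14.07
ee_pos: [0.5454, 0.1451, 0.2382]
eef_rot: [-0.099, 3.137, 0.0]
wrist_force: [-1.7, 4.2, 10.2]
finger_gap: 0.0108
gripper_force: 51.1
```

Emit:
{"method": "send_rows", "body": {
  "deltas": [
    [-1,[0,0,0.001],[0,0,0]],
    [-1,[0,0,0.001],[0,0,0]],
    [-1,[0,0,0],[0,0,0]]
  ]
}}

```text
clock: 14.32
ee_pos: [0.5454, 0.1451, 0.2382]
eef_rot: [-0.099, 3.136, 0.0]
wrist_force: [-4.7, 2.1, 22.5]
finger_gap: 0.0108
gripper_force: 53.0
```

Emit:
{"method": "send_rows", "body": {
  "deltas": [
    [-1,[0,0,-0.002],[0,0,0]],
    [-1,[0,0,0],[0,0,0]],
    [-0.2,[0,0,0],[0,0,0]],
    [-0.2,[0,0,0],[0,0,0]],
    [-0.2,[0,0,0],[0,0,0]],
    [-0.2,[0,0,0],[0,0,0]],
    [-0.2,[0,0,0],[0,0,0]],
    [-0.2,[0,0,-0.02],[0,0,0]],
    [-0.2,[0,0,-0.03],[0,0,0]],
    [-0.2,[0,0,-0.03],[0,0,0]],
    [-0.2,[0,0,-0.03],[0,0,0]],
    [1,[0,0,0],[0,0,0]]
  ]
}}

```text
clock: 15.32
ee_pos: [0.5467, 0.1452, 0.3521]
eef_rot: [-0.099, 3.129, 0.001]
wrist_force: [0.4, -0.0, 0.2]
finger_gap: 0.0451
gripper_force: 0.0
```

Run:
```python
from h import *
plan((.567,-.217,.35),-.25)
```

```text
t 15.32 pos [0.5467 0.1452 0.3521] F [ 0.4 -0.   0.2] shift [ 0.0027 -0.3627  0.0019] turn [0.0023 0.0113 0.3133]
```

Emit:
{"method": "send_rows", "body": {
  "deltas": [
    [1,[0,-0.02,0],[0,0,0]],
    [1,[0,-0.03,0],[0,0,0]],
    [1,[0,-0.035,0],[0,0,0]],
    [1,[0,-0.035,0],[0,0,0]],
    [1,[0,-0.035,0],[0,0,0]],
    [1,[0,-0.035,0],[0,0,0]],
    [1,[0,-0.035,0],[0,0,0]],
    [1,[0,-0.035,0],[0,0,0]],
    [1,[0,-0.035,0],[0,0,0]],
    [1,[0,-0.035,0],[0,0,0]],
    [1,[0,-0.035,0],[0,0,0]],
    [1,[0,0,0],[0,0,0]]
  ]
}}

```text
clock: 16.32
ee_pos: [0.5682, -0.2255, 0.3452]
eef_rot: [-0.092, 3.14, -0.008]
wrist_force: [-0.2, 0.6, 0.5]
finger_gap: 0.0856
gripper_force: 0.0
```

Emit:
{"method": "send_rows", "body": {
  "deltas": [
    [1,[0,0,0],[0,0,0.101]],
    [1,[0,0,0],[0,0,0.101]],
    [1,[0,0,0],[0,0,0.101]],
    [1,[0,0,0],[0,0,0]],
    [1,[0,0,0],[0,0,0]]
  ]
}}

```text
clock: 16.73
ee_pos: [0.5678, -0.219, 0.3456]
eef_rot: [-0.371, -3.119, -0.0]
wrist_force: [-0.0, -0.2, -0.4]
finger_gap: 0.0854
gripper_force: 0.0
```

Run:
```python
from h import *
plan((.5665,-.219,.30),-.24)
im=camera("scene"); cv2.imwrite("pics/near2.png",cv2.resize(im[90:300,270:470,::-1],None,fx=2.8,fy=2.8,interpolation=cv2.INTER_CUBIC))
s=observe()["ee_pos"]
for w in(.046,-.046): print(proj("scene",[s[0]+w*.24,s[1]+w*.97,s[2]-.16]))
print(proj("scene",[[.5665,-.219,.079],[.5665,-.219,.0]]))
```

```text
t 16.73 pos [ 0.5678 -0.219   0.3456] F [-0.  -0.2 -0.4] shift [ 0.0012 -0.0003  0.0456] turn [ 0.0002 -0.001   0.0029]
[[318.3742774  144.90523767]]
[[307.04554148 120.85257946]]
[[314.13655499 159.29064241]
 [314.87191332 176.65444297]]
```

View pics/near2.png

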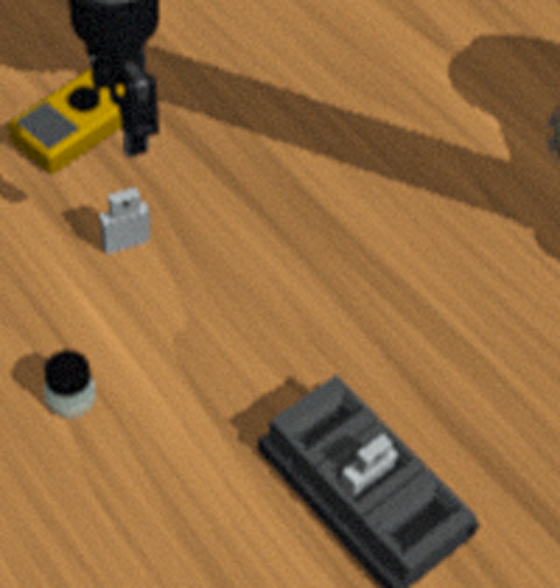

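The thick plate stands home in the middle slot, with its tab at crop (370, 460). The fingers are right above the thin plate, whose tab is at about (314.6, 158) px, and the meter is clear of them.

Emit:
{"method": "send_rows", "body": {
  "deltas": [
    [0.5,[0.001,0,0.02],[0,0,0]],
    [0.5,[0,0,0.03],[0,0,0]],
    [0.5,[0,0,0.03],[0,0,0]],
    [0.5,[0,0,0.02],[0,0,0]],
    [0.5,[0,0,0.0155],[0,0,0]],
    [0.5,[0,0,0],[0,0,0]],
    [0.5,[0,0,0],[0,0,0]]
  ],
  "force": 50
}}

```text
clock: 17.37
ee_pos: [0.5668, -0.2187, 0.23]
eef_rot: [-0.373, -3.118, -0.001]
wrist_force: [0.4, -0.5, 0.4]
finger_gap: 0.0638
gripper_force: 0.0
```

Emit:
{"method": "send_rows", "body": {
  "deltas": [
    [-1,[0,0,0],[0,0,0]],
    [-1,[0,0,0],[0,0,0]],
    [-1,[0,0,0],[0,0,0]],
    [-1,[0,0,0],[0,0,0]],
    [-1,[0,0,0],[0,0,0]],
    [-1,[0,0,0],[0,0,0]],
    [-1,[0,0,0],[0,0,0]],
    [-1,[0,0,0],[0,0,0]]
  ]
}}

```text
clock: 18.03
ee_pos: [0.5673, -0.219, 0.2318]
eef_rot: [0.376, 3.117, -0.0]
wrist_force: [-0.1, 2.5, 7.1]
finger_gap: 0.0106
gripper_force: 49.9
```

Emit:
{"method": "send_rows", "body": {
  "deltas": [
    [-1,[0,0,-0.02],[0,0,0]],
    [-1,[0,0,-0.03],[0,0,0]],
    [-1,[0,0,-0.03],[0,0,0]],
    [-1,[0,0,-0.03],[0,0,0]],
    [-1,[0,0,-0.01],[0,0,-0.1]],
    [-1,[0,0,0],[0,0,-0.1]],
    [-1,[0,0,0],[0,0,-0.1]],
    [-1,[0,0,0],[0,0,0]]
  ]
}}

```text
clock: 18.7
ee_pos: [0.5666, -0.219, 0.3505]
eef_rot: [0.097, -3.14, 0.0]
wrist_force: [-0.9, -0.4, -1.0]
finger_gap: 0.0111
gripper_force: 48.9
```

Run:
```python
from h import *
plan((.5417,.205,.35),.063)
```

```text
t 18.7 pos [ 0.5666 -0.219   0.3505] F [-0.9 -0.4 -1. ] shift [-0.0013  0.4248  0.0005] turn [-0.     -0.0005 -0.0012]
```

Emit:
{"method": "send_rows", "body": {
  "deltas": [
    [-1,[0,0.025,0],[0,0,0]],
    [-1,[0,0.035,0],[0,0,0]],
    [-1,[0,0.035,0],[0,0,0]],
    [-1,[0,0.035,0],[0,0,0]],
    [-1,[0,0.035,0],[0,0,0]],
    [-1,[0,0.035,0],[0,0,0]],
    [-1,[0,0.035,0],[0,0,0]],
    [-1,[0,0.035,0],[0,0,0]],
    [-1,[0,0.035,0],[0,0,0]],
    [-1,[0,0.035,0],[0,0,0]],
    [-1,[0,0.035,0],[0,0,0]],
    [-1,[-0.001,0.035,0],[0,0,0]]
  ]
}}

```text
clock: 19.7
ee_pos: [0.5425, 0.1918, 0.3501]
eef_rot: [0.09, -3.139, 0.001]
wrist_force: [0.3, -0.0, -1.7]
finger_gap: 0.0111
gripper_force: 49.0
```

Emit:
{"method": "send_rows", "body": {
  "deltas": [
    [-1,[0,0.015,0.01],[0,0,0]],
    [-1,[0,0,0.02],[0,0,0]],
    [-1,[0,0,0],[0,0,0]],
    [-1,[0,0,0],[0,0,0]]
  ]
}}

```text
clock: 20.03
ee_pos: [0.5417, 0.2052, 0.3193]
eef_rot: [0.093, -3.136, 0.002]
wrist_force: [-0.1, 0.6, -1.3]
finger_gap: 0.0112
gripper_force: 49.1
```

Run:
```python
from h import *
s=observe();plan((.5417,.205,.32),.063,s)
im=camera("scene");cv2.imwrite("pics/over2.png",cv2.resize(im[200:310,350:480,::-1],None,fx=5,fy=5,interpolation=cv2.INTER_CUBIC))
z=s["ee_pos"][2]-.231
B=place(plate(.014)[0],*s["ee_pos"][:2],.063)+[0,0,z]
print(np.c_[plate(.014)[0],((proj("scene",B)+.5-[350,200])*5).round(0)])
p0=proj("scene",[*s["ee_pos"][:2],z])
print("crop px per +1mm x,y",[((proj("scene",np.array([*s["ee_pos"][:2],z])+np.eye(3)[i]*.001)-p0)*5).round(2) for i in range(2)])
```

```text
t 20.03 pos [0.5417 0.2052 0.3193] F [-0.1  0.6 -1.3] shift [-0.     -0.0002 -0.0007] turn [-0.0012 -0.004  -0.0037]
[[-2.50e-02 -7.00e-03  0.00e+00  3.91e+02  3.03e+02]
 [-2.50e-02 -7.00e-03  5.20e-02  4.15e+02  2.51e+02]
 [-2.50e-02  7.00e-03  0.00e+00  4.13e+02  3.25e+02]
 [-2.50e-02  7.00e-03  5.20e-02  4.38e+02  2.73e+02]
 [ 2.50e-02 -7.00e-03  0.00e+00  3.14e+02  3.63e+02]
 [ 2.50e-02 -7.00e-03  5.20e-02  3.35e+02  3.13e+02]
 [ 2.50e-02  7.00e-03  0.00e+00  3.36e+02  3.85e+02]
 [ 2.50e-02  7.00e-03  5.20e-02  3.58e+02  3.36e+02]]
crop px per +1mm x,y [array([[-1.63,  1.11]]), array([[1.45, 1.65]])]
```

View pics/over2.png

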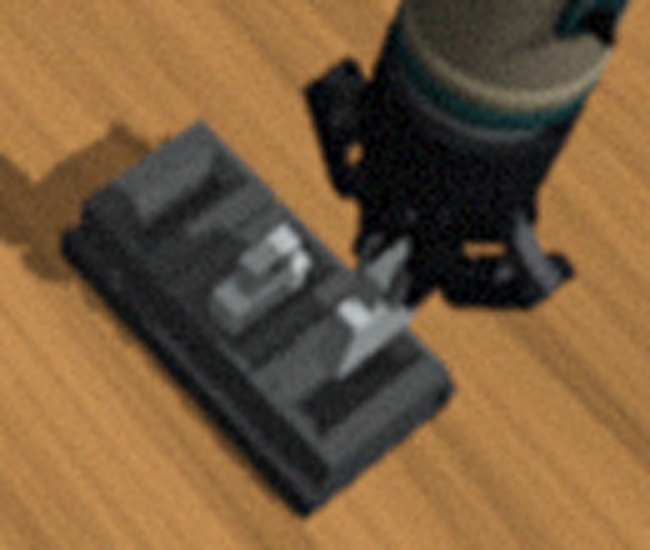

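The thin plate hangs over the +y slot, with its bottom front corner at crop (343, 375) against (336, 385) predicted. It therefore sits slightly to −x in the grip, by about 1.5 mm more than the thick plate did.

Emit:
{"method": "send_rows", "body": {
  "deltas": [
    [-1,[-0.0015,0,0.01],[0,0,0]],
    [-1,[0,0,0.015],[0,0,0]],
    [-1,[0,0,0.01],[0,0,0]],
    [-1,[0,0,0.003],[0,0,0]],
    [-1,[0,0,0],[0,0,0]]
  ]
}}

```text
clock: 20.5
ee_pos: [0.5437, 0.2048, 0.2818]
eef_rot: [0.093, -3.138, 0.001]
wrist_force: [0.8, 0.0, -1.1]
finger_gap: 0.0109
gripper_force: 49.1
```

Emit:
{"method": "send_rows", "body": {
  "deltas": [
    [-1,[0,0,0.001],[0,0,0]],
    [-1,[0,0,0.001],[0,0,0]],
    [-1,[0,0,0.001],[0,0,0]],
    [-1,[0,0,0],[0,0,0]]
  ]
}}

```text
clock: 20.83
ee_pos: [0.5439, 0.2054, 0.28]
eef_rot: [-0.094, 3.139, 0.0]
wrist_force: [0.3, 0.0, -1.0]
finger_gap: 0.0108
gripper_force: 49.1
```

Emit:
{"method": "send_rows", "body": {
  "deltas": [
    [-1,[0,0,0.001],[0,0,0]],
    [-1,[0,0,0.001],[0,0,0]],
    [-1,[0,0,0],[0,0,0]]
  ]
}}

```text
clock: 21.08
ee_pos: [0.5438, 0.2054, 0.2776]
eef_rot: [0.095, -3.14, -0.0]
wrist_force: [0.1, -0.4, -1.7]
finger_gap: 0.0108
gripper_force: 49.1
```

Emit:
{"method": "send_rows", "body": {
  "deltas": [
    [-1,[0,0,0.001],[0,0,0]],
    [-1,[0,0,0.001],[0,0,0]],
    [-1,[0,0,0],[0,0,0]]
  ]
}}

```text
clock: 21.33
ee_pos: [0.5438, 0.2054, 0.2755]
eef_rot: [0.095, -3.14, -0.0]
wrist_force: [0.6, -1.4, -1.9]
finger_gap: 0.0106
gripper_force: 49.1
```

Emit:
{"method": "send_rows", "body": {
  "deltas": [
    [-1,[0,0,0.001],[0,0,0]],
    [-1,[0,0,0.001],[0,0,0]],
    [-1,[0,0,0],[0,0,0]]
  ]
}}

```text
clock: 21.58
ee_pos: [0.5439, 0.2054, 0.2743]
eef_rot: [-0.095, 3.14, 0.0]
wrist_force: [-0.7, 1.3, 2.9]
finger_gap: 0.0112
gripper_force: 49.8
```

Emit:
{"method": "send_rows", "body": {
  "deltas": [
    [-1,[0,0,0.001],[0,0,0]],
    [-1,[0,0,0],[0,0,0]]
  ]
}}

```text
clock: 21.75
ee_pos: [0.5438, 0.2054, 0.274]
eef_rot: [-0.095, 3.139, 0.001]
wrist_force: [-2.3, -1.1, 7.1]
finger_gap: 0.0113
gripper_force: 50.5
```

Emit:
{"method": "send_rows", "body": {
  "deltas": [
    [-1,[0,0,-0.002],[0,0,0]],
    [-1,[0.002,0,0],[0,0,0]],
    [-1,[0,0,0.001],[0,0,0]],
    [-1,[0,0,0.001],[0,0,0]],
    [-1,[0,0,0.001],[0,0,0]],
    [-1,[0,0,0],[0,0,0]]
  ]
}}

```text
clock: 22.25
ee_pos: [0.5417, 0.2052, 0.2711]
eef_rot: [0.095, -3.139, 0.0]
wrist_force: [-1.5, -0.2, -1.0]
finger_gap: 0.011
gripper_force: 49.1
```

Emit:
{"method": "send_rows", "body": {
  "deltas": [
    [-1,[0,0,0.001],[0,0,0]],
    [-1,[0,0,0.001],[0,0,0]],
    [-1,[0,0,0],[0,0,0]]
  ]
}}

```text
clock: 22.5
ee_pos: [0.5418, 0.2052, 0.2694]
eef_rot: [0.094, -3.14, 0.0]
wrist_force: [0.9, 0.3, -0.6]
finger_gap: 0.0108
gripper_force: 49.1
```

Emit:
{"method": "send_rows", "body": {
  "deltas": [
    [-1,[0,0,0.0015],[0,0,0]],
    [-1,[0,0,0.0015],[0,0,0]],
    [-1,[0,0,0.0015],[0,0,0]],
    [-1,[0,0,0.0015],[0,0,0]],
    [-1,[0,0,0],[0,0,0]]
  ]
}}

```text
clock: 22.92
ee_pos: [0.5417, 0.2052, 0.2633]
eef_rot: [0.095, -3.14, 0.0]
wrist_force: [-1.0, 0.5, -1.7]
finger_gap: 0.0109
gripper_force: 49.1
```

Emit:
{"method": "send_rows", "body": {
  "deltas": [
    [-1,[0,0,0.0015],[0,0,0]],
    [-1,[0,0,0.0015],[0,0,0]],
    [-1,[0,0,0.0015],[0,0,0]],
    [-1,[0,0,0.0015],[0,0,0]],
    [-1,[0,0,0],[0,0,0]]
  ]
}}

```text
clock: 23.33
ee_pos: [0.5422, 0.2049, 0.2589]
eef_rot: [-0.095, 3.139, -0.001]
wrist_force: [-1.3, -2.4, 5.7]
finger_gap: 0.0113
gripper_force: 50.1
```

Emit:
{"method": "send_rows", "body": {
  "deltas": [
    [-1,[0,0,0.0015],[0,0,0]],
    [-1,[0,0,0.0015],[0,0,0]],
    [-1,[0,0,0],[0,0,0]]
  ]
}}

```text
clock: 23.58
ee_pos: [0.5424, 0.2049, 0.2561]
eef_rot: [-0.095, 3.138, -0.001]
wrist_force: [-1.2, -1.4, 6.4]
finger_gap: 0.0109
gripper_force: 50.1
```

Past the roller now; I'll go on down to the floor, which I expect at TCP z of about 0.239–0.240.

Emit:
{"method": "send_rows", "body": {
  "deltas": [
    [-1,[0,0,0.0015],[0,0,0]],
    [-1,[0,0,0.0015],[0,0,0]],
    [-1,[0,0,0.0015],[0,0,0]],
    [-1,[0,0,0.0015],[0,0,0]],
    [-1,[0,0,0],[0,0,0]]
  ]
}}

```text
clock: 24.0
ee_pos: [0.5424, 0.2049, 0.25]
eef_rot: [-0.094, 3.138, -0.001]
wrist_force: [0.3, -2.1, 6.0]
finger_gap: 0.011
gripper_force: 50.1
```

Emit:
{"method": "send_rows", "body": {
  "deltas": [
    [-1,[0,0,0.0015],[0,0,0]],
    [-1,[0,0,0.0015],[0,0,0]],
    [-1,[0,0,0.0015],[0,0,0]],
    [-1,[0,0,0.0015],[0,0,0]],
    [-1,[0,0,0],[0,0,0]]
  ]
}}

```text
clock: 24.42
ee_pos: [0.5424, 0.205, 0.244]
eef_rot: [-0.094, 3.138, -0.001]
wrist_force: [-0.1, -1.9, 5.5]
finger_gap: 0.0113
gripper_force: 50.1
```

Emit:
{"method": "send_rows", "body": {
  "deltas": [
    [-1,[0,0,0.0015],[0,0,0]],
    [-1,[0,0,0.0015],[0,0,0]],
    [-1,[0,0,0],[0,0,0]]
  ]
}}

```text
clock: 24.67
ee_pos: [0.5424, 0.205, 0.241]
eef_rot: [-0.094, 3.138, -0.001]
wrist_force: [0.3, -1.2, 6.0]
finger_gap: 0.0105
gripper_force: 50.1
```

Emit:
{"method": "send_rows", "body": {
  "deltas": [
    [-1,[0,0,0.001],[0,0,0]],
    [-1,[0,0,0.001],[0,0,0]],
    [-1,[0,0,0.001],[0,0,0]],
    [-1,[0,0,0],[0,0,0]]
  ]
}}

```text
clock: 25.0
ee_pos: [0.5423, 0.205, 0.2397]
eef_rot: [-0.095, 3.137, -0.0]
wrist_force: [-2.6, -2.0, 16.2]
finger_gap: 0.0111
gripper_force: 51.4
```

Emit:
{"method": "send_rows", "body": {
  "deltas": [
    [-1,[0,0,0.001],[0,0,0]],
    [-1,[0,0,0.0005],[0,0,0]],
    [-1,[0,0,0],[0,0,0]]
  ]
}}

```text
clock: 25.25
ee_pos: [0.5422, 0.205, 0.2397]
eef_rot: [-0.095, 3.136, -0.0]
wrist_force: [-5.0, -2.8, 24.5]
finger_gap: 0.0111
gripper_force: 52.7
```

Emit:
{"method": "send_rows", "body": {
  "deltas": [
    [-1,[0,0,-0.003],[0,0,0]],
    [-1,[0,0,0],[0,0,0]],
    [-0.3,[0,0,0],[0,0,0]],
    [-0.3,[0,0,0],[0,0,0]],
    [-0.3,[0,0,0],[0,0,0]],
    [-0.3,[0,0,0],[0,0,0]],
    [-0.3,[0,0,0],[0,0,0]],
    [-0.3,[0,0,-0.02],[0,0,0]],
    [-0.3,[0,0,-0.03],[0,0,0]],
    [-0.3,[0,0,-0.03],[0,0,0]],
    [-0.3,[0,0,-0.03],[0,0,0]],
    [-0.3,[0,0,-0.03],[0,0,0]]
  ]
}}

```text
clock: 26.25
ee_pos: [0.5417, 0.2053, 0.3792]
eef_rot: [0.095, -3.139, -0.0]
wrist_force: [0.6, 0.6, -0.6]
finger_gap: 0.0299
gripper_force: 0.0
```

Run:
```python
from h import *
im=camera("scene");cv2.imwrite("pics/end.png",cv2.resize(im[200:310,350:480,::-1],None,fx=5,fy=5,interpolation=cv2.INTER_CUBIC))
# predicted shoulder/tab-top centres if home
for P in((.5410,.1451),(.5375,.205)): print([((proj("scene",[*P,z])[0]+.5-[350,200])*5).round() for z in(.06,.087)])
```

```text
[array([271., 274.]), array([280., 248.])]
[array([358., 365.]), array([370., 340.])]
```

View pics/end.png

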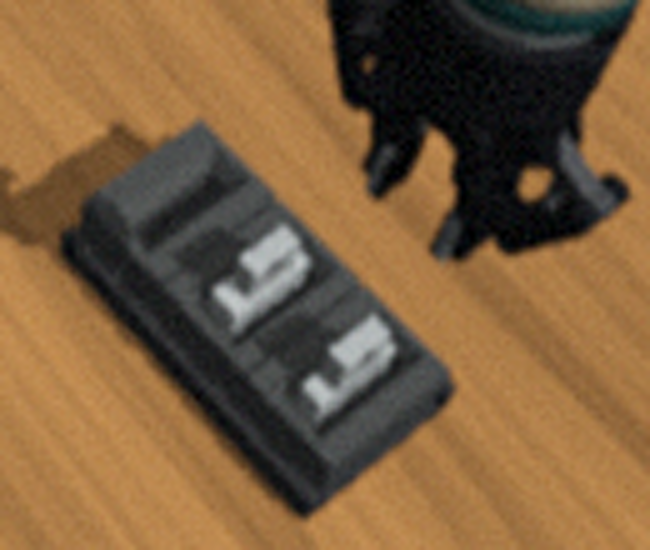

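Both plates stand upright at the same low height, with tabs at crop (272, 250) and (362, 340). The gripper is clear of everything.

```bash
python3 -c "
from rig import *
print(hand_in())"
```

```text
the job is handed in; nothing more can be done
None
```

The job is handed in: the thick plate stands on the floor of the middle slot and the thin plate on the floor of the +y slot, with a peak push of about 25 N by the wrist readings and 26 s used; no verdict came back.

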